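# Line up salvaged motors by height on the sorting rail

### The arm

A 6-joint arm with a two-finger parallel gripper is mounted at the origin on the work surface. World frame = base frame: x ahead of the robot, y to its left, z up, the work surface at z = 0. Lengths are in m, angles in rad, forces in N, time in s.
With the tool pointing down it reaches from about 0.3 to 0.775 m from the base axis. Payload 14.6 kg.
Tool frame: the origin (TCP) lies at the very end of the fingers, on their centre line; the grasp point (between the pads) lies 19 mm behind it; z points along the fingers, y is the line along which they close (so a half turn about z gives the same grasp; the last joint's range is limited). The gripper opens to 94 mm and grips with 3 to 60 N. Pads are 16 mm wide; open, the fingers measure 119 mm over their backs; the gripper's body (75 mm by 177 mm) begins 78 mm behind the grasp point.
Start: joints at [-1.338, 0.3, 1.521, -0, 1.321, -0.067], TCP at [0.162, -0.525, 0.205] pointing down, gripper open.
Joint ranges: [-3.03, 3.03], [-0.79, 2.21], [0.23, 2.52], [-1.04, 4.18], [0, 3.07], [-2.55, 2.55]. Speed limits (rad/s): [2.22, 2.22, 2.57, 3.14, 3.14, 3.14].

### API

Orientations are given as [roll, pitch, yaw] about the fixed x, y, z axes, in that order (R = Rz(yaw) Ry(pitch) Rx(roll)).
In Python, from station import ctrl gives the robot as it stands.
- The arm moves only by the shell command python3 -m pendant 'ROWS' [OPENING] [FORCE]. ROWS is JSON, a list of rows, each a list of 2 entries, a list of its own where there are three numbers: the shift along the world's x, y, z in cm, then the turn about the world's z in rad. A call has 1 to 20 rows; each row shifts and turns the commanded pose from where the row before left it; what a row does not reach is not made up. A row lasts 1/12 s, in which the tool goes at most 41.7 mm and 7.16 degrees, less where a joint would pass 70% of its speed; a pose out of reach is approached as far as the arm can. A call is refused whole if a number of a shift passes 4.17 or a number of a turn 0.125, either way. A call with a gripper value outside its range is refused whole. OPENING is the opening, from 0 (shut) to 1 (fully open), set as the call begins (- or left out, the last holds). The fingers move at their own pace and stop on an object; FORCE is the grip in N (left out, the last holds). Time passes only in rows, so rows that do not move let the fingers close. It gives the time, the measured TCP pose, the force, the opening and the grip force at its end, in the units of the state.
- ctrl.get_obs(): the state, without advancing time (a new reading comes with each control period).
- ctrl.camera(name): name is "side" or "top" or "wrist"; returns a dict with "color" (480x640x3 uint8, red, green, blue), "intrinsics" (3x3 intrinsics, pixels), "camera_from_world" (4x4, takes a point from world to camera coordinates). Camera axes: x right, y down, z forward; pixel columns grow to the right and rows downward; lengths in m; the calibration is good to about 2 mm. A picture is of the moment at which its call begins. There is no depth.
- ctrl.hand_in(): hands the job in; it is judged then, once.
The state is a dict: "time_s": time; "qpos": joint angles; "joint_vel": joint speeds; "tau": joint torques, N m; "ee_pos": TCP position; "eef_rot": TCP orientation; "force": force on the tool from outside, world axes, zero at the start; "moment": the same for the moment, N m; "grip_width": finger opening in m; "grip_force": force on a finger pad.
Only numpy, scipy, OpenCV 4.12 (cv2) and the standard library are available. Lean on these libraries where they do the work, as an engineer would, in place of code of your own. Each camera call takes 0.05 s, during which the arm holds its last target. There are 200 camera calls.

### The job

Line up the four salvaged electric motors in order of height on the rubber pads of the sorting rail: the tallest on the pad next to the upright steel end stop, then the next lower on each following pad, the lowest farthest from the stop. Stand each one upright and centred on its pad, one motor to a pad, and never let a motor tip over on the way.

Things in the scene. Friction and masses are not known exactly. Their poses are not given: they have to be found in the camera images.
- motor_flat_mid (a point): The lowest, pancake-like motor, loose: an upright bright steel cylinder with a thin black band at its foot, 42 mm in diameter and 28 mm high, plus a 10 mm brass boss and thin shaft on top. It stands upright. This point lies on its axis, half-way up the steel can, 14 mm above its underside; z runs up the axis. Mass roughly 110 g.
- motor_short_mid (a point): The second lowest and slimmest motor, loose: an upright bright steel cylinder with a thin black band at its foot, 36 mm in diameter and 41 mm high, plus a 10 mm brass boss and thin shaft on top. It stands upright. This point lies on its axis, half-way up the steel can, 20.5 mm above its underside; z runs up the axis. Mass roughly 140 g.
- motor_medium_mid (a point): The second tallest and thickest motor, loose: an upright bright steel cylinder with a thin black band at its foot, 44 mm in diameter and 54 mm high, plus a 10 mm brass boss and thin shaft on top. It stands upright. This point lies on its axis, half-way up the steel can, 27 mm above its underside; z runs up the axis. Mass roughly 260 g.
- motor_tall_mid (a point): The tallest motor, loose: an upright bright steel cylinder with a thin black band at its foot, 38 mm in diameter and 67 mm high, plus a 10 mm brass boss and thin shaft on top. It stands upright. This point lies on its axis, half-way up the steel can, 33.5 mm above its underside; z runs up the axis. Mass roughly 250 g.
- mark_a: One of the four identical round black rubber pads of the sorting rail, 54 mm in diameter and 3 mm thick, in one straight row 75 mm apart, centre to centre. Which of the four places in the row this one has varies. Origin: the centre of the pad's underside (the pad's top, where a motor stands, is 3 mm above it and 13 mm above the table); y runs along the row. The rail is a fixed flat grey board, 76 x 370 x 10 mm.
- mark_b: One of the four identical round black rubber pads of the sorting rail, 54 mm in diameter and 3 mm thick, in one straight row 75 mm apart, centre to centre. Which of the four places in the row this one has varies. Origin: the centre of the pad's underside (the pad's top, where a motor stands, is 3 mm above it and 13 mm above the table); y runs along the row. The rail is a fixed flat grey board, 76 x 370 x 10 mm.
- mark_c: One of the four identical round black rubber pads of the sorting rail, 54 mm in diameter and 3 mm thick, in one straight row 75 mm apart, centre to centre. Which of the four places in the row this one has varies. Origin: the centre of the pad's underside (the pad's top, where a motor stands, is 3 mm above it and 13 mm above the table); y runs along the row. The rail is a fixed flat grey board, 76 x 370 x 10 mm.
- mark_d: One of the four identical round black rubber pads of the sorting rail, 54 mm in diameter and 3 mm thick, in one straight row 75 mm apart, centre to centre. Which of the four places in the row this one has varies. Origin: the centre of the pad's underside (the pad's top, where a motor stands, is 3 mm above it and 13 mm above the table); y runs along the row. The rail is a fixed flat grey board, 76 x 370 x 10 mm.
- stop: The fixed upright steel end stop of the rail: a plate 70 mm across the row, 8 mm thick along it and 46 mm high, standing on the board at one end of the row (at which end varies; at the other end there is only a flat strip 4 mm high). Origin: the centre of its underside, on the row's line, 10 mm above the table, 59.5 mm from the centre of the nearest pad; y runs along the row.
There are look-alikes about, which are no part of the job. What is shaped like the part that bears motor_medium_mid but blue or purple is not meant.

How it is judged:
By the outcome, as a careful person would: the job done as asked, in the order asked, and still so for the second after the job is handed in, with the robot touching nothing.
It also fails if it takes over 99 s, if anything falls off the work surface, if the arm or the gripper's body presses on something with over 40 N, if the wrist force passes 120 N, or if a joint passes its speed limit or range.

## Working session

There is one attempt and no reset: what is moved stays moved. The work goes in short steps, Python scripts to look and compute and a shell command to move; the robot and the scene stay as the last step left them, time stands still between calls to the robot, and variables do not carry over. Pictures are saved under pics/ and viewed, at most 14 in all, crops included, and the job is handed in when it is done.

```bash
mkdir -p pics
python3 - <<'E'
from station import ctrl
import cv2,numpy as np
for n in ["top","side"]:
    c=ctrl.camera(n); cv2.imwrite(f"pics/{n}0.png",c["color"][:,:,::-1])
    print(n,c["intrinsics"].tolist(),np.round(c["camera_from_world"],4).tolist())
o=ctrl.get_obs();print(o)
E
```

```text
top [[468.63436829150635, 0.0, 321.0942404384978], [0.0, 468.63436829150635, 234.76889911490673], [0.0, 0.0, 1.0]] [[-0.02, -0.9997, 0.0167, -0.0131], [-0.9843, 0.0168, -0.1756, 0.5028], [0.1753, -0.02, -0.9843, 0.724], [0.0, 0.0, 0.0, 1.0]]
side [[494.53282763374824, 0.0, 320.3585613643894], [0.0, 494.53282763374824, 240.6387059208372], [0.0, 0.0, 1.0]] [[0.9382, -0.3461, -0.0091, -0.4864], [-0.1857, -0.4808, -0.8569, 0.1249], [0.2922, 0.8056, -0.5154, 0.6748], [0.0, 0.0, 0.0, 1.0]]
{'time_s': 0.1, 'qpos': array([-1.33761087e+00,  3.00384936e-01,  1.52152536e+00, -3.97010435e-05,
        1.32068966e+00, -6.65925246e-02]), 'joint_vel': array([-0.00052165, -0.00051306, -0.00200669, -0.00150519,  0.00034678,
        0.00062621]), 'tau': array([ 7.27749193e-05, -5.32644689e+01, -3.53284478e+01,  7.08851824e-02,
        2.34431477e-02, -6.50048241e-05]), 'ee_pos': array([ 0.1623559 , -0.52524352,  0.20495716]), 'eef_rot': array([-3.14058502e+00, -2.86587289e-05,  2.99787810e-01]), 'force': array([ 0.06182566, -0.22273036, -0.13950767]), 'moment': array([-0.02653429, -0.00315145,  0.02472204]), 'grip_force': 0.0, 'grip_width': 0.09388035453243308}
```

View pics/top0.png

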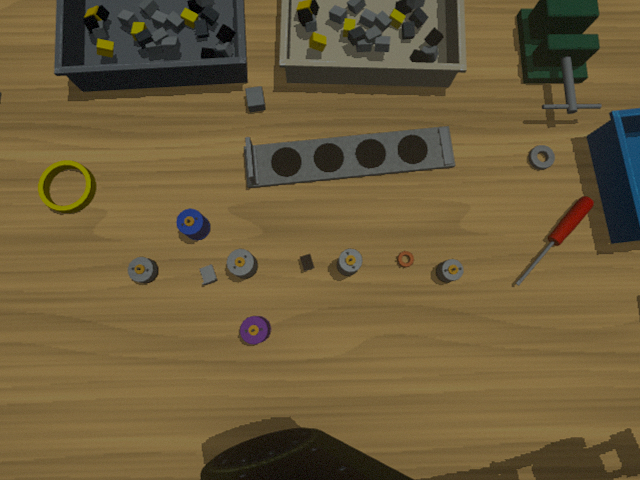

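View pics/side0.png

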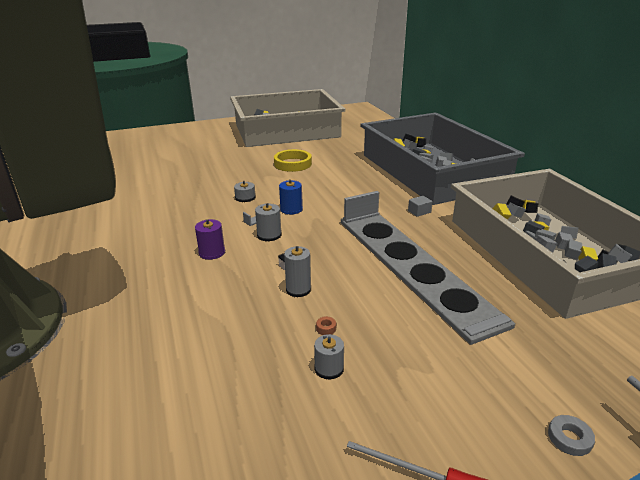

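The top picture has the four steel motors at about (143,270), (240,264), (350,262) and (452,270). By their heights in the side view, these are flat (245,190), medium (267,220), tall (298,270) and short (329,355). The blue motor (193,223) and the purple one (254,330) are look-alikes, so they are not meant. The stop is at the left end of the rail, at (250,162). Next I fit the positions and confirm them in one enlarged crop.

```bash
cat > vis.py <<'E'
import cv2,numpy as np
from scipy.optimize import minimize
DIM=dict(flat=(.042,.028),short=(.036,.041),medium=(.044,.054),tall=(.038,.067))
def proj(c,P):
    T=c["camera_from_world"];q=np.asarray(P)@T[:3,:3].T+T[:3,3]
    q=q@c["intrinsics"].T;return q[:,:2]/q[:,2:]
def ray(c,uv,z):
    T=c["camera_from_world"];R=T[:3,:3];o=-R.T@T[:3,3]
    d=R.T@np.linalg.inv(c["intrinsics"])@[uv[0],uv[1],1];return o+d*(z-o[2])/d[2]
def hull(c,xy,m,z0):
    r,h=DIM[m][0]/2,DIM[m][1];t=np.linspace(0,2*np.pi,60)
    P=np.vstack([np.c_[xy[0]+r*np.cos(t),xy[1]+r*np.sin(t),0*t+z] for z in(z0,z0+h)])
    return cv2.convexHull(proj(c,P).astype(np.float32))
def grey(c,sat=60):
    return (cv2.cvtColor(c["color"],cv2.COLOR_RGB2HSV)[:,:,1]<sat).astype(np.uint8)
def comp(mask,uv):
    mask=cv2.morphologyEx(mask,cv2.MORPH_OPEN,np.ones((5,5),np.uint8))
    n,l,s,_=cv2.connectedComponentsWithStats(mask)
    sub=l[uv[1]-8:uv[1]+9,uv[0]-8:uv[0]+9];k=np.bincount(sub[sub>0]).argmax()
    pts=np.argwhere(l==k)[:,::-1].astype(np.float32)
    return cv2.convexHull(pts)
def fit(obs,m,z0,xy):  # obs: [(cam,hull)]
    def cost(p):
        e=0
        for c,h in obs:
            g=hull(c,p,m,z0);i=cv2.intersectConvexConvex(g,h)[0]
            e+=1-i/(cv2.contourArea(g)+cv2.contourArea(h)-i)
        return e
    r=minimize(cost,xy,method="Nelder-Mead",options=dict(initial_simplex=np.array(xy)+[[0,0],[.006,0],[0,.006]],xatol=1e-5));return r.x,r.fun
E
python3 - <<'E'
from station import ctrl
from vis import *
t=ctrl.camera("top");s=ctrl.camera("side")
for m,a,b in [("flat",(143,270),(245,192)),("medium",(240,264),(267,225)),("tall",(350,262),(298,275)),("short",(452,270),(329,360))]:
    x0=ray(t,a,DIM[m][1])[:2]
    ht,hs=comp(grey(t),a),comp(grey(s),b)
    print(m,*[ (np.round(x,4),round(f,3)) for x,f in (fit([(t,ht)],m,0,x0),fit([(s,hs)],m,0,x0),fit([(t,ht),(s,hs)],m,0,x0))])
dark=(t["color"].max(2)<60).astype(np.uint8)
dark=cv2.morphologyEx(dark,cv2.MORPH_OPEN,np.ones((5,5),np.uint8))
n,l,st,ce=cv2.connectedComponentsWithStats(dark)
P=[]
for k in range(1,n):
    if 270<ce[k][0]<430 and 130<ce[k][1]<180: P.append(ray(t,ce[k],.013));print(st[k],ce[k],P[-1].round(4))
P=np.array(P);print(np.linalg.norm(np.diff(P,axis=0),axis=1))
sd=(s["color"].max(2)<60).astype(np.uint8);sd=cv2.morphologyEx(sd,cv2.MORPH_OPEN,np.ones((5,5),np.uint8));n,l,st,ce=cv2.connectedComponentsWithStats(sd)
for k in range(1,n):
    if 350<ce[k][0]<490 and 215<ce[k][1]<320: print("side",ce[k],ray(s,ce[k],.013).round(4))
a=cv2.resize(t["color"][195:355,110:490],None,fx=2.1,fy=2.1);b=cv2.resize(s["color"][160:390,180:420],(275,264))
im=np.zeros((336+264,798,3),np.uint8);im[:336]=a[:,:798];im[336:,:275]=b
cv2.imwrite("pics/crop1.png",im[:,:,::-1])
E
```

```text
flat (array([0.4536, 0.2753]), np.float64(0.238)) (array([0.4551, 0.2798]), np.float64(0.268)) (array([0.4551, 0.2797]), np.float64(0.508))
medium (array([0.4585, 0.108 ]), np.float64(0.234)) (array([0.4565, 0.1053]), np.float64(0.259)) (array([0.458 , 0.1084]), np.float64(0.499))
tall (array([ 0.4571, -0.0664]), np.float64(0.255)) (array([ 0.4562, -0.0683]), np.float64(0.176)) (array([ 0.4567, -0.0671]), np.float64(0.431))
short (array([ 0.4421, -0.2328]), np.float64(0.529)) (array([ 0.4429, -0.235 ]), np.float64(0.18)) (array([ 0.4427, -0.235 ]), np.float64(0.71))
[398 135  29  29 678] [412.04424779 148.93510324] [ 0.6598 -0.1874  0.013 ]
[356 139  30  29 695] [370.24604317 153.17266187] [ 0.653  -0.1129  0.013 ]
[314 144  29  28 675] [328.19407407 157.29037037] [ 0.6464 -0.0384  0.013 ]
[271 148  30  29 693] [285.77922078 161.5959596 ] [0.6396 0.0363 0.013 ]
[0.07483651 0.0747741  0.07496537]
side [377.09589041 230.2109589 ] [0.6367 0.0292 0.013 ]
side [400.41964286 250.16741071] [ 0.6436 -0.0448  0.013 ]
side [427.41935484 273.40501792] [ 0.6503 -0.1195  0.013 ]
side [458.68644068 300.20762712] [ 0.6572 -0.1936  0.013 ]
```

View pics/crop1.png

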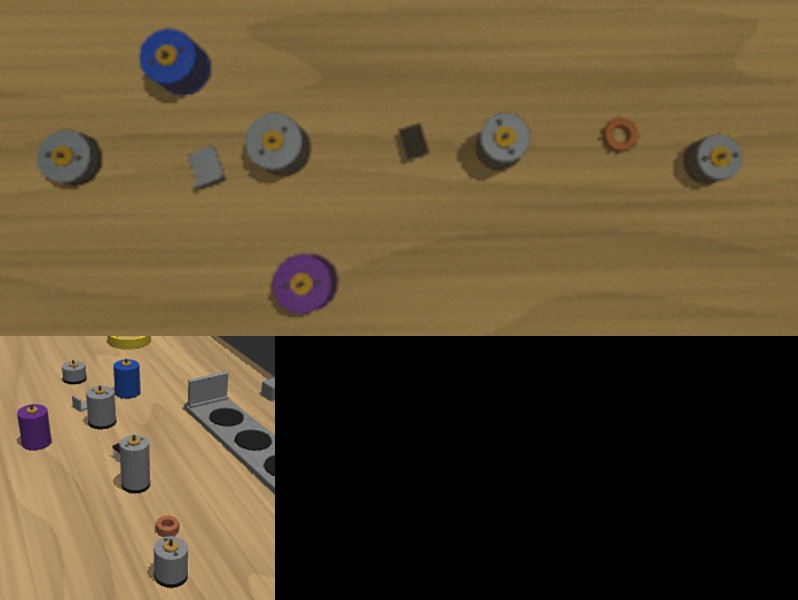

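The crop confirms the match: four steel motors with black feet (flat, medium, tall and short from left to right), with the blue and purple ones as decoys. The top and side views disagree by several mm, so I'll refine with the wrist camera. First I move above the tall motor.

```bash
python3 -m pendant '[[[2.1,3.27,0.3],0.097],[[2.1,3.27,0.3],0.097],[[2.1,3.27,0.3],0.097],[[2.1,3.27,0.3],0.097],[[2.1,3.27,0.3],0.097],[[2.1,3.27,0.3],0.097],[[2.1,3.27,0.3],0.097],[[2.1,3.27,0.3],0.097],[[2.1,3.27,0.3],0.097],[[2.1,3.27,0.3],0.097],[[2.1,3.27,0.3],0.097],[[2.1,3.27,0.3],0.097],[[2.1,3.27,0.3],0.097],[[2.1,3.27,0.3],0.097],[[0,0,0],0],[[0,0,0],0]]' 1 20
cat >> vis.py <<'E'
def shot(ctrl,n,name):
    c=ctrl.camera(n);cv2.imwrite(f"pics/{name}.png",c["color"][:,:,::-1]);return c
E
python3 - <<'E'
from station import ctrl
from vis import *
c=shot(ctrl,"wrist","w1")
T=c["camera_from_world"];print((-T[:3,:3].T@T[:3,3]).round(3),T.round(3).tolist(),c["intrinsics"][0,0])
for m,xy in dict(flat=(.4545,.2775),medium=(.458,.107),tall=(.4567,-.067),short=(.4425,-.234)).items(): print(m,proj(c,[[*xy,0],[*xy,DIM[m][1]]]).round())
print(proj(c,[[.6598,-.1874,.013],[.653,-.1129,.013],[.6464,-.0384,.013],[.6396,.0363,.013]]).round())
E
```

```text
time_s: 1.53
ee_pos: [0.4568, -0.0663, 0.2472]
eef_rot: [-3.141, -0.0, 1.661]
force: [-0.5, -0.4, 0.1]
grip_width: 0.0942
grip_force: 0.0
[0.449 0.019 0.426] [[0.996, 0.09, -0.001, -0.448], [0.086, -0.954, 0.287, -0.143], [0.025, -0.286, -0.958, 0.402], [0.0, 0.0, 0.0, 1.0]] 371.81482102469505
flat [[ 355. -169.]
 [ 358. -195.]]
medium [[339.  41.]
 [342.  28.]]
tall [[323. 207.]
 [323. 220.]]
short [[300. 332.]
 [298. 351.]]
[[478. 319.]
 [485. 262.]
 [494. 199.]
 [503. 129.]]
```

View pics/w1.png

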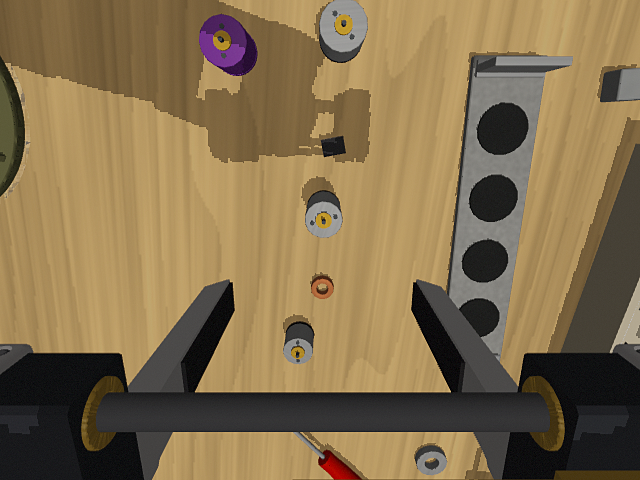

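The wrist view agrees with the top-camera positions: tall at (323,220), pads at (502,129), (494,199), (485,262) and (480,317), stop at the far end. I'll grasp the tall motor.

```bash
python3 -m pendant '[[[0,0,-3.2],0],[[0,0,-3.2],0],[[0,0,-3.2],0],[[0,0,-3.2],0],[[0,0,-3.2],0],[[0,0,-3.2],0],[[0,0,-3.2],0],[[0,0,-0.2],0],[[0,0,0],0]]' 1 25 && python3 -m pendant '[[[0,0,0],0],[[0,0,0],0],[[0,0,0],0],[[0,0,0],0],[[0,0,0],0],[[0,0,0],0],[[0,0,0],0],[[0,0,0],0]]' 0.2 25
```

```text
time_s: 2.33
ee_pos: [0.4553, -0.0685, 0.021]
eef_rot: [-3.139, -0.001, 1.656]
force: [0.3, 0.3, 0.3]
grip_width: 0.0938
grip_force: 0.0
time_s: 3.0
ee_pos: [0.4564, -0.0676, 0.0215]
eef_rot: [3.142, 0.0, 1.658]
force: [-0.3, -0.6, -0.2]
grip_width: 0.0441
grip_force: 0.0
```

```bash
python3 -m pendant '[[[0,0,0],0],[[0,0,0],0],[[0,0,0],0],[[0,0,0],0],[[0,0,0],0]]' 0.2 25 && python3 -m pendant '[[[0,0,1],0],[[0,0,2.5],0],[[0,0,2.5],0],[[0,0,2],0],[[0,0,0],0],[[0,0,0],0]]'
python3 - <<'E'
from station import ctrl
from vis import *
c=shot(ctrl,"wrist","w2");o=ctrl.get_obs();print(o["ee_pos"],o["grip_width"])
P=[[.6598,-.1874,.013],[.653,-.1129,.013],[.6464,-.0384,.013],[.6396,.0363,.013]]
d=cv2.morphologyEx((c["color"].max(2)<60).astype(np.uint8),cv2.MORPH_OPEN,np.ones((5,5),np.uint8));n,l,st,ce=cv2.connectedComponentsWithStats(d)
for k in range(1,n):
    if 300<st[k][4]<6000: print(ce[k].round(),ray(c,ce[k],.013).round(4),st[k])
E
```

```text
time_s: 3.42
ee_pos: [0.4566, -0.0677, 0.0215]
eef_rot: [3.141, 0.0, 1.658]
force: [1.4, -0.5, 0.7]
grip_width: 0.0379
grip_force: 25.0
time_s: 3.92
ee_pos: [0.4565, -0.0677, 0.102]
eef_rot: [3.14, 0.0, 1.658]
force: [-0.3, 0.3, -3.2]
grip_width: 0.0378
grip_force: 25.0
[ 0.45597138 -0.06759587  0.10098208] 0.03783669821702109
[190.  21.] [0.3588 0.0764 0.013 ] [ 154    0   63   42 1637]
[548.  69.] [0.5942 0.0686 0.013 ] [538  14  22 112 579]
[600. 124.] [0.6383 0.0372 0.013 ] [ 560   85   80   80 4997]
[339. 153.] [0.4614 0.0026 0.013 ] [321 138  36  31 908]
[578. 229.] [ 0.6449 -0.037   0.013 ] [ 542  195   74   69 3943]
[560. 319.] [ 0.6516 -0.1111  0.013 ] [ 527  289   68   60 3170]
```

View pics/w2.png

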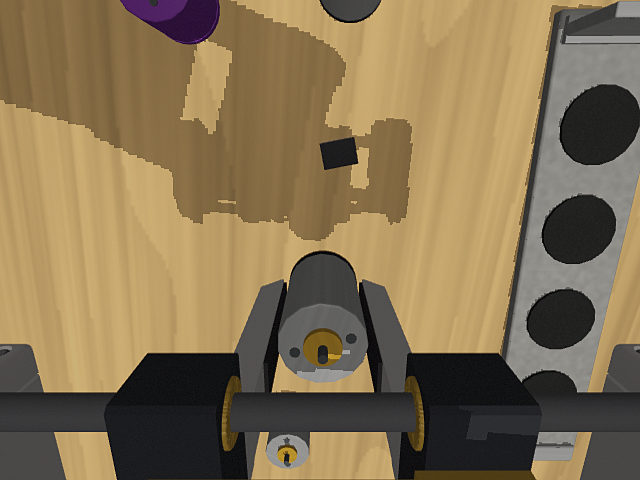

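The motor is held upright between the fingers (top disc at about (323,342)). The pads are at (600,124), (578,229) and (560,319). I'll move over the pad next to the stop.

```bash
python3 - <<'E'
from station import ctrl
from vis import *
c=ctrl.camera("wrist");print(ray(c,(323,342.5),.0805+.067).round(4))
E
python3 -m pendant '[[[1.52,0.87,0],0],[[3.04,1.74,0],0],[[3.04,1.74,0],0],[[3.04,1.74,0],0],[[3.04,1.74,0],0],[[3.04,1.74,0],0],[[1.52,0.88,0],0],[[0,0,0],0],[[0,0,0],0],[[0,0,0],0]]'
python3 - <<'E'
from station import ctrl
from vis import *
c=shot(ctrl,"wrist","w3");s=shot(ctrl,"side","s3");o=ctrl.get_obs();print(o["ee_pos"])
a=c["color"][:,:,:];b=s["color"][130:370,320:640]
im=np.hstack([cv2.resize(a,(400,300)),cv2.resize(b,(400,300))]);cv2.imwrite("pics/c3.png",im[:,:,::-1])
E
```

```text
[ 0.4555 -0.0646  0.1475]
time_s: 4.85
ee_pos: [0.6378, 0.0365, 0.1]
eef_rot: [-3.139, -0.0, 1.658]
force: [0.1, 0.3, -2.0]
grip_width: 0.0376
grip_force: 25.0
[0.63805464 0.0362538  0.10103706]
```

View pics/c3.png

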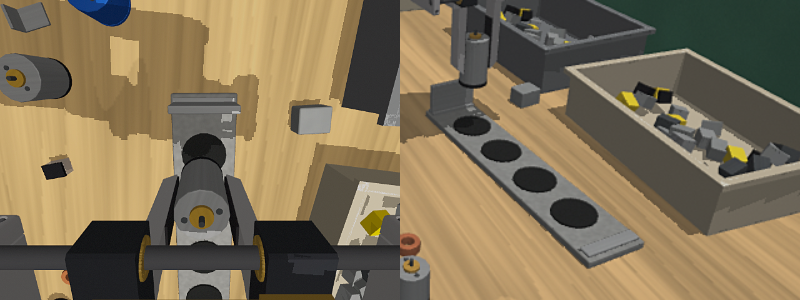

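The motor hangs upright over the pad next to the stop. Measured relative to both cameras, it needs about −2 mm in y. I'll apply that and lower it.

```bash
python3 -m pendant '[[[0.05,-0.2,0],0],[[0,0,-2],0],[[0,0,-2],0],[[0,0,-1.5],0],[[0,0,-0.6],0],[[0,0,-0.4],0],[[0,0,0],0],[[0,0,0],0]]'; python3 -m pendant '[[[0,0,-0.1],0],[[0,0,0],0],[[0,0,0],0]]'
```

```text
time_s: 5.62
ee_pos: [0.6397, 0.0347, 0.0374]
eef_rot: [3.14, 0.0, 1.658]
force: [0.8, -0.0, -2.1]
grip_width: 0.0377
grip_force: 25.0
time_s: 5.87
ee_pos: [0.6395, 0.0349, 0.036]
eef_rot: [3.141, 0.0, 1.658]
force: [0.2, -0.1, -3.2]
grip_width: 0.0374
grip_force: 25.0
```

Run:
```python
from station import ctrl
from vis import *
c=shot(ctrl,"wrist","w4");s=shot(ctrl,"side","s4")
im=np.hstack([cv2.resize(c["color"][160:460,180:480],(400,400)),cv2.resize(s["color"][170:270,330:430],(400,400),interpolation=cv2.INTER_CUBIC)]);cv2.imwrite("pics/c4.png",im[:,:,::-1])
```

```text
(no output)
```

View pics/c4.png

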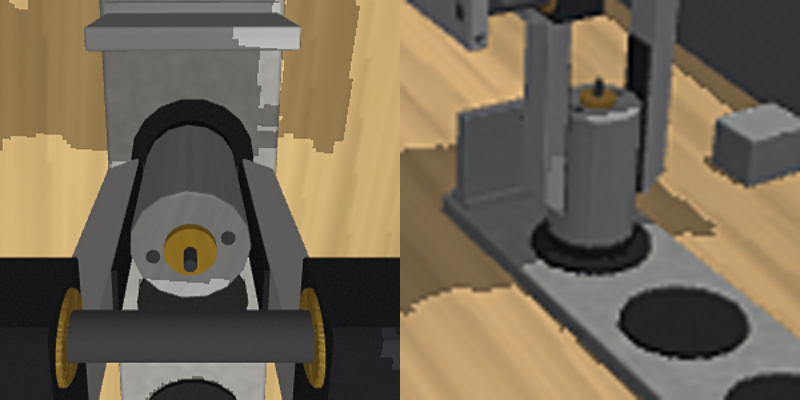

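The tall motor looks centred on its pad. I'll lower the last 1.5 mm, release, lift and go to the medium motor.

```bash
python3 -m pendant '[[[0,0,-0.1],0],[[0,0,-0.05],0],[[0,0,0],0],[[0,0,0],0]]'; python3 -m pendant '[[[0,0,0],0],[[0,0,0],0],[[0,0,0],0],[[0,0,0],0],[[0,0,0],0],[[0,0,0],0]]' 0.75; python3 -m pendant '[[[0,0,2],0],[[0,0,3],0],[[0,0,4],0],[[0,0,4],0],[[0,0,3],0],[[-2.6,1,0],0],[[-2.6,1,0],0],[[-2.6,1,0],0],[[-2.6,1,0],0],[[-2.6,1,0],0],[[-2.6,1,0],0],[[-2.6,1,0],0],[[0,0,0],0],[[0,0,0],0]]'
python3 - <<'E'
from station import ctrl
from vis import *
c=shot(ctrl,"wrist","w5");t=shot(ctrl,"top","t5");o=ctrl.get_obs();print(o["ee_pos"])
for m,xy in dict(flat=(.4545,.2775),medium=(.458,.108)).items(): print(m,proj(c,[[*xy,DIM[m][1]]]).round(),proj(t,[[*xy,DIM[m][1]]]).round())
im=np.hstack([cv2.resize(c["color"],(400,300)),cv2.resize(t["color"][100:310,110:470][:, :],(400,300))]);cv2.imwrite("pics/c5.png",im[:,:,::-1])
E
```

```text
time_s: 6.3
ee_pos: [0.6395, 0.0349, 0.0345]
eef_rot: [3.141, 0.0, 1.658]
force: [-1.8, 0.6, 5.6]
grip_width: 0.0375
grip_force: 25.0
time_s: 6.8
ee_pos: [0.6393, 0.0348, 0.0339]
eef_rot: [-3.141, -0.0, 1.658]
force: [-0.0, -0.5, 0.0]
grip_width: 0.0704
grip_force: 0.0
time_s: 7.97
ee_pos: [0.457, 0.1052, 0.1946]
eef_rot: [3.14, -0.0, 1.659]
force: [1.5, -0.2, 0.6]
grip_width: 0.0704
grip_force: 0.0
[0.45800369 0.10469325 0.194192  ]
flat [[338.  20.]] [[139. 268.]]
medium [[324. 227.]] [[240. 262.]]
```

View pics/c5.png

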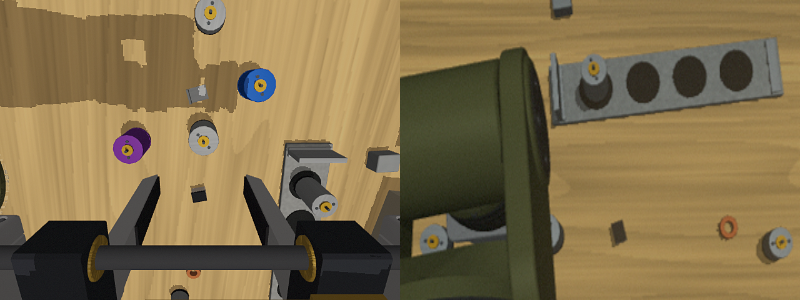

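Tall stands on its pad; blue (crop (258,84)) and purple (130,150) are clear of the medium motor (203,137). I'll refine the medium and flat centres from the wrist image.

```bash
cat >> vis.py <<'E'
def disc(c,xy,m,z0=0):
    """refine xy of a motor: bright top face in image c"""
    z=z0+DIM[m][1];uv=proj(c,[[*xy,z]])[0].round().astype(int)
    hsv=cv2.cvtColor(c["color"],cv2.COLOR_RGB2HSV)
    k=((hsv[:,:,1]<45)&(hsv[:,:,2]>125)).astype(np.uint8)
    k=cv2.morphologyEx(k,cv2.MORPH_OPEN,np.ones((3,3),np.uint8))
    h=comp(k,uv);(u,v),ax,_=cv2.fitEllipse(h)
    return ray(c,(u,v),z).round(4),(round(u),round(v)),np.round(ax,1)
E
python3 - <<'E'
from station import ctrl
from vis import *
c=ctrl.camera("wrist")
print(c["color"][224+12,326-12],c["color"][224,326-14])
print(disc(c,(.458,.108),"medium"),proj(c,[[.458-.022,.108,.054],[.458+.022,.108,.054]])[:,0]);
print(disc(c,(.4545,.2775),"flat"))
E
```

```text
[157 156 155] [156 154 153]
(array([0.4587, 0.1099, 0.054 ]), (324, 224), array([46.3, 47.8])) [298.50006218 348.00600618]
(array([0.453 , 0.2769, 0.028 ]), (335, 20), array([49.1, 55.4]))
```

```bash
python3 -m pendant '[[[0.1,0.2,-2],0],[[0,0,-3.2],0],[[0,0,-3.2],0],[[0,0,-3.2],0],[[0,0,-3.2],0],[[0,0,-2.5],0],[[0,0,-0.5],0],[[0,0,0],0],[[0,0,0],0]]'; python3 -m pendant '[[[0,0,0],0],[[0,0,0],0],[[0,0,0],0],[[0,0,0],0],[[0,0,0],0],[[0,0,0],0],[[0,0,0],0]]' 0.3 25;  python3 -m pendant '[[[0,0,1],0],[[0,0,2.5],0],[[0,0,2.5],0],[[0,0,2],0],[[0,0,0],0],[[0,0,0],0]]'
```

```text
time_s: 8.87
ee_pos: [0.4592, 0.1067, 0.0168]
eef_rot: [3.141, -0.0, 1.657]
force: [-0.1, 0.6, -0.7]
grip_width: 0.0703
grip_force: 0.0
time_s: 9.45
ee_pos: [0.4588, 0.1069, 0.0166]
eef_rot: [3.14, -0.0, 1.658]
force: [-1.0, -0.6, 6.5]
grip_width: 0.0434
grip_force: 25.0
time_s: 9.95
ee_pos: [0.4585, 0.1069, 0.0965]
eef_rot: [3.14, -0.0, 1.658]
force: [0.8, 0.8, -3.7]
grip_width: 0.0435
grip_force: 25.0
```

```bash
python3 -m pendant '[[[0.5,-1.84,0],0],[[1,-3.67,0],0],[[1,-3.67,0],0],[[1,-3.67,0],0],[[2.2,-1.83,0],0],[[3.5,0,0],0],[[3.5,0,0],0],[[3.5,0,0],0],[[2.55,0,0],0],[[0,0,0],0],[[0,0,0],0],[[0,0,0],0]]';  python3 -m pendant '[[[0,0,-2],0],[[0,0,-2],0],[[0,0,-1.5],0],[[0,0,-0.6],0],[[0,0,-0.4],0],[[0,0,0],0],[[0,0,0],0]]'
python3 - <<'E'
from station import ctrl
from vis import *
c=shot(ctrl,"wrist","w6");s=shot(ctrl,"side","s6")
im=np.hstack([cv2.resize(c["color"][160:460,180:480],(400,400)),cv2.resize(s["color"][160:300,330:470],(400,400),interpolation=cv2.INTER_CUBIC)]);cv2.imwrite("pics/c6.png",im[:,:,::-1])
E
```

```text
time_s: 10.95
ee_pos: [0.6446, -0.0398, 0.0942]
eef_rot: [-3.139, -0.001, 1.658]
force: [-0.3, 0.2, -2.3]
grip_width: 0.0439
grip_force: 25.0
time_s: 11.53
ee_pos: [0.646, -0.04, 0.0318]
eef_rot: [3.141, 0.0, 1.658]
force: [-0.4, 0.1, -2.7]
grip_width: 0.0439
grip_force: 25.0
```

View pics/c6.png

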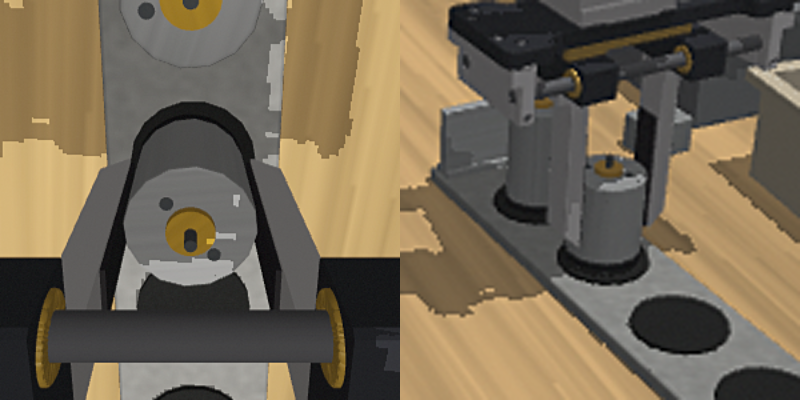

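Medium is centred over its pad. I'll lower it, release, and go to the short motor.

```bash
python3 -m pendant '[[[0,0,-0.15],0],[[0,0,-0.08],0],[[0,0,0],0],[[0,0,0],0]]'; python3 -m pendant '[[[0,0,0],0],[[0,0,0],0],[[0,0,0],0],[[0,0,0],0],[[0,0,0],0],[[0,0,0],0]]' 0.75; python3 -m pendant '[[[0,0,2],0],[[0,0,3],0],[[0,0,4],0],[[0,0,4],0],[[0,0,3],0],[[-2.9,-2.8,0],0],[[-2.9,-2.8,0],0],[[-2.9,-2.8,0],0],[[-2.9,-2.8,0],0],[[-2.9,-2.8,0],0],[[-2.9,-2.8,0],0],[[-2.9,-2.8,0],0],[[0,0,0],0],[[0,0,0],0],[[0,0,0],0]]'
python3 - <<'E'
from station import ctrl
from vis import *
c=shot(ctrl,"wrist","w7");o=ctrl.get_obs();print(o["ee_pos"])
print(disc(c,(.4425,-.234),"short"))
E
```

```text
time_s: 11.97
ee_pos: [0.6462, -0.04, 0.0296]
eef_rot: [3.141, 0.0, 1.658]
force: [-2.9, -0.5, 6.1]
grip_width: 0.0435
grip_force: 25.0
time_s: 12.47
ee_pos: [0.6458, -0.04, 0.0285]
eef_rot: [-3.141, -0.0, 1.658]
force: [0.9, 0.1, -0.1]
grip_width: 0.0706
grip_force: 0.0
time_s: 13.72
ee_pos: [0.4431, -0.2359, 0.1888]
eef_rot: [3.141, 0.0, 1.657]
force: [0.5, -0.6, 0.3]
grip_width: 0.0703
grip_force: 0.0
[ 0.44342214 -0.2354355   0.18869506]
(array([ 0.4457, -0.2345,  0.041 ]), (326, 226), array([28.7, 33.3]))
```

View pics/w7.png

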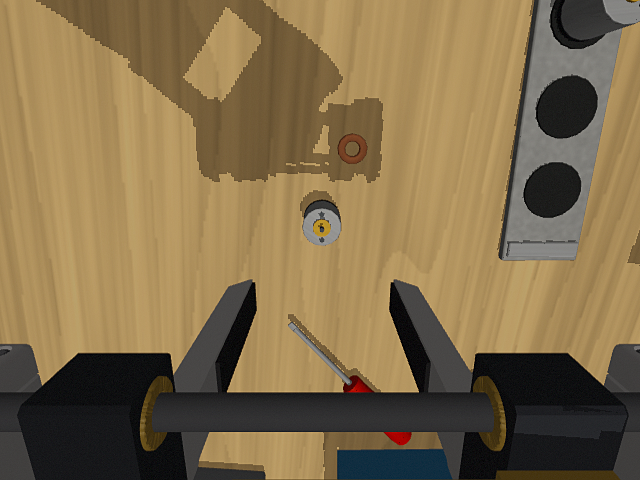

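The short motor is at (322,226) and the last two pads are free at (567,106) and (552,190). I'll grasp it with a small y shift.

```bash
python3 -m pendant '[[[0.05,-0.2,-2],0],[[0,0,-3.2],0],[[0,0,-3.2],0],[[0,0,-3.2],0],[[0,0,-3.2],0],[[0,0,-2.5],0],[[0,0,-0.5],0],[[0,0,0],0],[[0,0,0],0]]'; python3 -m pendant '[[[0,0,0],0],[[0,0,0],0],[[0,0,0],0],[[0,0,0],0],[[0,0,0],0],[[0,0,0],0],[[0,0,0],0],[[0,0,0],0]]' 0.2 25;  python3 -m pendant '[[[0,0,1],0],[[0,0,2.5],0],[[0,0,2.5],0],[[0,0,2],0],[[0,0,0],0],[[0,0,0],0],[[0,0,0],0]]'
```

```text
time_s: 14.52
ee_pos: [0.4443, -0.2378, 0.0117]
eef_rot: [3.141, 0.001, 1.659]
force: [0.2, 0.1, 0.4]
grip_width: 0.0706
grip_force: 0.0
time_s: 15.18
ee_pos: [0.4434, -0.2381, 0.0109]
eef_rot: [3.141, 0.0, 1.658]
force: [-2.4, 1.3, 5.1]
grip_width: 0.0353
grip_force: 25.0
time_s: 15.77
ee_pos: [0.4429, -0.2377, 0.0898]
eef_rot: [-3.141, -0.001, 1.658]
force: [0.5, -0.4, -1.9]
grip_width: 0.0354
grip_force: 25.0
```

```bash
python3 -m pendant '[[[1.5,0.88,0],0],[[2.99,1.76,0],0],[[2.99,1.76,0],0],[[2.99,1.76,0],0],[[2.99,1.76,0],0],[[2.99,1.76,0],0],[[2.99,1.76,0],0],[[1.5,0.9,0],0],[[0,0,0],0],[[0,0,0],0],[[0,0,0],0]]';  python3 -m pendant '[[[0,0,-2],0],[[0,0,-2],0],[[0,0,-1.5],0],[[0,0,-0.6],0],[[0,0,-0.4],0],[[0,0,0],0],[[0,0,0],0]]'
python3 - <<'E'
from station import ctrl
from vis import *
c=shot(ctrl,"wrist","w8");s=shot(ctrl,"side","s8")
im=np.hstack([cv2.resize(c["color"][160:460,180:480],(400,400)),cv2.resize(s["color"][180:320,350:490],(400,400),interpolation=cv2.INTER_CUBIC)]);cv2.imwrite("pics/c8.png",im[:,:,::-1])
E
```

```text
time_s: 16.68
ee_pos: [0.6516, -0.1149, 0.0893]
eef_rot: [-3.139, -0.001, 1.657]
force: [0.6, 0.7, -0.9]
grip_width: 0.0357
grip_force: 25.0
time_s: 17.27
ee_pos: [0.6529, -0.115, 0.0266]
eef_rot: [3.141, 0.0, 1.657]
force: [-0.1, -0.1, -0.9]
grip_width: 0.0355
grip_force: 25.0
```

View pics/c8.png

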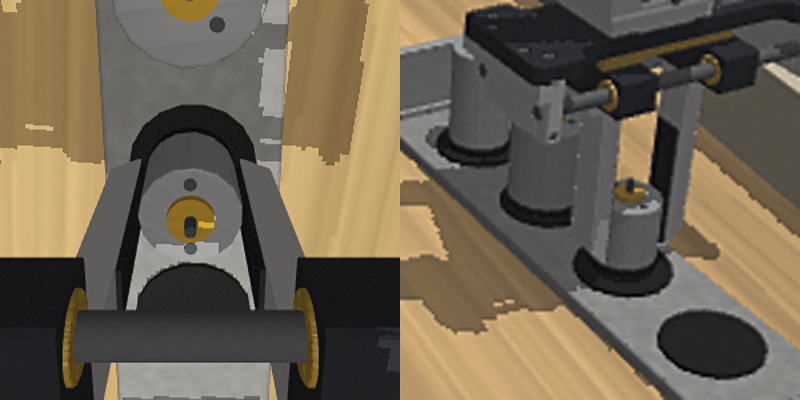

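Short is centred over its pad. I'll lower it, release, and go to the flat motor.

```bash
python3 -m pendant '[[[0,0,-0.2],0],[[0,0,-0.1],0],[[0,0,0],0],[[0,0,0],0]]'; python3 -m pendant '[[[0,0,0],0],[[0,0,0],0],[[0,0,0],0],[[0,0,0],0],[[0,0,0],0],[[0,0,0],0],[[0,0,0],0]]' 0.75; python3 -m pendant '[[[0,0,2],0],[[0,0,3],0],[[0,0,4],0],[[0,0,4],0],[[0,0,3],0],[[-1.54,3],0],[[-1.54,3,0],0]]' ; python3 -m pendant '[[[0,0,2],0],[[0,0,3],0],[[0,0,4],0],[[0,0,4],0],[[0,0,3],0],[[-1.54,3,0],0],[[-1.54,3,0],0],[[-1.54,3,0],0],[[-1.54,3,0],0],[[-1.54,3,0],0],[[-1.54,3,0],0],[[-1.54,3,0],0],[[-1.54,3,0],0],[[-1.54,3,0],0],[[-1.54,3,0],0],[[-1.54,3,0],0],[[-1.54,3,0],0],[[-1.5,2.8,0],0],[[0,0,0],0],[[0,0,0],0]]'
python3 - <<'E'
from station import ctrl
from vis import *
c=shot(ctrl,"wrist","w9");o=ctrl.get_obs();print(o["ee_pos"])
print(proj(c,[[.453,.2769,.028]]),disc(c,(.453,.2769),"flat"))
E
```

```text
time_s: 17.7
ee_pos: [0.6532, -0.1147, 0.024]
eef_rot: [3.14, 0.001, 1.658]
force: [-3.1, -0.8, 7.1]
grip_width: 0.0355
grip_force: 25.0
time_s: 18.28
ee_pos: [0.6527, -0.1146, 0.0226]
eef_rot: [-3.141, -0.0, 1.658]
force: [-0.2, -1.0, -0.5]
grip_width: 0.0702
grip_force: 0.0
time_s: 19.95
ee_pos: [0.4523, 0.2745, 0.1827]
eef_rot: [3.141, 0.0, 1.66]
force: [0.6, -0.7, -0.2]
grip_width: 0.0701
grip_force: 0.0
[0.45289592 0.27353115 0.18271807]
[[324.01922145 223.38519147]] (array([0.453 , 0.2775, 0.028 ]), (324, 223), array([42.5, 43.3]))invalid input
```

View pics/w9.png

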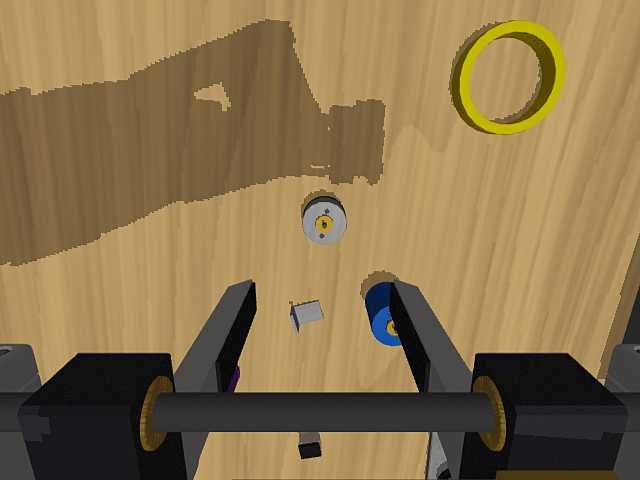

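The flat motor is at (324,223); blue, at (388,315), is clear of the fingers' descent. I'll grasp the flat motor.

```bash
python3 -m pendant '[[[0.05,0.05,-2],0],[[0,0,-3.2],0],[[0,0,-3.2],0],[[0,0,-3.2],0],[[0,0,-3.2],0],[[0,0,-2.4],0],[[0,0,-0.5],0],[[0,0,0],0],[[0,0,0],0]]'; python3 -m pendant '[[[0,0,0],0],[[0,0,0],0],[[0,0,0],0],[[0,0,0],0],[[0,0,0],0],[[0,0,0],0],[[0,0,0],0],[[0,0,0],0]]' 0.25 25;  python3 -m pendant '[[[0,0,1],0],[[0,0,3],0],[[0,0,4],0],[[0,0,3],0],[[0,0,1],0],[[0,0,0],0],[[0,0,0],0]]'
```

```text
time_s: 20.75
ee_pos: [0.4544, 0.2737, 0.0068]
eef_rot: [3.14, -0.0, 1.657]
force: [-0.2, -0.1, 0.7]
grip_width: 0.0705
grip_force: 0.0
time_s: 21.42
ee_pos: [0.4536, 0.2741, 0.0061]
eef_rot: [3.141, -0.0, 1.658]
force: [-1.1, -0.6, 5.9]
grip_width: 0.0415
grip_force: 25.0
time_s: 22.0
ee_pos: [0.4531, 0.2738, 0.1249]
eef_rot: [-3.141, 0.0, 1.658]
force: [-0.3, -0.2, -2.2]
grip_width: 0.0418
grip_force: 25.0
```

```bash
python3 -m pendant '[[[0.5,-3.6,0],0],[[0.5,-3.6,0],0],[[0.5,-3.6,0],0],[[0.5,-3.6,0],0],[[0.5,-3.6,0],0],[[0.5,-3.6,0],0],[[0.5,-3.6,0],0],[[0.5,-3.6,0],0],[[0.5,-3.6,0],0],[[0.5,-3.6,0],0],[[0.5,-3.6,0],0],[[0.5,-3.6,0],0],[[3.65,-0.78,0],0],[[3.65,-0.78,0],0],[[3.65,-0.78,0],0],[[3.65,-0.78,0],0],[[0,0,0],0],[[0,0,0],0],[[0,0,0],0]]';  python3 -m pendant '[[[0,0,-3],0],[[0,0,-3],0],[[0,0,-2.5],0],[[0,0,-1.2],0],[[0,0,-0.7],0],[[0,0,0],0],[[0,0,0],0]]'
python3 - <<'E'
from station import ctrl
from vis import *
c=shot(ctrl,"wrist","w10");s=shot(ctrl,"side","s10");print(ctrl.get_obs()["ee_pos"])
im=np.hstack([cv2.resize(c["color"][160:460,180:480],(400,400)),cv2.resize(s["color"][200:340,380:520],(400,400),interpolation=cv2.INTER_CUBIC)]);cv2.imwrite("pics/c10.png",im[:,:,::-1])
E
```

```text
time_s: 23.58
ee_pos: [0.6582, -0.1889, 0.123]
eef_rot: [-3.138, -0.002, 1.658]
force: [0.5, -0.5, -0.4]
grip_width: 0.0415
grip_force: 25.0
time_s: 24.17
ee_pos: [0.6598, -0.1894, 0.0231]
eef_rot: [3.14, 0.001, 1.658]
force: [-0.2, -0.6, -1.1]
grip_width: 0.0417
grip_force: 25.0
[ 0.66015294 -0.18949963  0.0235626 ]
```

View pics/c10.png

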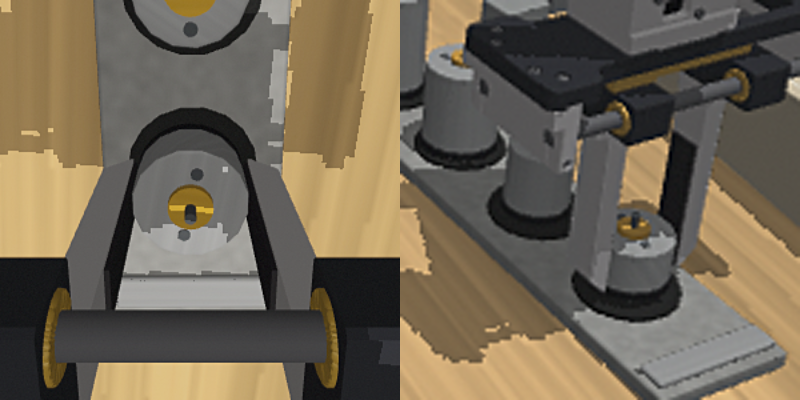

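Flat is over the last pad. I'll lower 4.5 mm, release, retreat and check.

```bash
python3 -m pendant '[[[0,0,-0.2],0],[[0,0,-0.2],0],[[0,0,-0.05],0],[[0,0,0],0],[[0,0,0],0]]'; python3 -m pendant '[[[0,0,0],0],[[0,0,0],0],[[0,0,0],0],[[0,0,0],0],[[0,0,0],0],[[0,0,0],0],[[0,0,0],0]]' 0.75; python3 -m pendant '[[[0,0,2],0],[[0,0,3],0],[[0,0,4],0],[[0,0,4],0],[[0,0,4],0],[[0,0,4],0],[[-3,-2,0],0],[[-3,-2,0],0],[[-3,-2,0],0],[[-3,-2,0],0],[[-3,-2,0],0],[[-3,-2,0],0],[[-3,-2,0],0],[[0,0,0],0],[[0,0,0],0]]'
python3 - <<'E'
from station import ctrl
from vis import *
t=shot(ctrl,"top","t11");s=shot(ctrl,"side","s11")
P=dict(tall=(.6396,.0363),medium=(.6464,-.0384),short=(.653,-.1129),flat=(.6598,-.1874))
for m,p in P.items():
    print(m,p,disc(t,p,m,.013))
im=np.vstack([cv2.resize(t["color"][110:200,230:470],(800,300),interpolation=cv2.INTER_CUBIC),cv2.resize(s["color"][150:350,310:550],(400,300))[:, :].repeat(1,0) @ np.eye(3,dtype=np.uint8) if 0 else np.hstack([cv2.resize(s["color"][160:345,315:535],(400,300),interpolation=cv2.INTER_CUBIC),np.zeros((300,400,3),np.uint8)])])
cv2.imwrite("pics/c11.png",im[:,:,::-1])
E
```

```text
time_s: 24.68
ee_pos: [0.66, -0.1895, 0.0189]
eef_rot: [3.14, 0.001, 1.658]
force: [-4.3, 1.5, 9.9]
grip_width: 0.0416
grip_force: 25.0
time_s: 25.27
ee_pos: [0.6594, -0.1892, 0.017]
eef_rot: [-3.141, -0.0, 1.658]
force: [-0.3, 0.2, 0.6]
grip_width: 0.0703
grip_force: 0.0
time_s: 26.52
ee_pos: [0.4485, -0.3301, 0.2276]
eef_rot: [3.141, 0.0, 1.655]
force: [0.8, 0.1, 0.6]
grip_width: 0.0704
grip_force: 0.0Traceback (most recent call last):
  File "<stdin>", line 6, in <module>
  File "vis.py", line 38, in disc
    h=comp(k,uv);(u,v),ax,_=cv2.fitEllipse(h)
  File "vis.py", line 19, in comp
    sub=l[uv[1]-8:uv[1]+9,uv[0]-8:uv[0]+9];k=np.bincount(sub[sub>0]).argmax()
                                             ~~~~~~~~~~~~~~~~~~~~~~~~~~~~~~^^
ValueError: attempt to get argmax of an empty sequence
```

Run:
```python
from station import ctrl
from vis import *
t=cv2.imread("pics/t11.png");s=cv2.imread("pics/s11.png");ct=ctrl.camera("top")
P=dict(tall=(.6396,.0363),medium=(.6464,-.0384),short=(.653,-.1129),flat=(.6598,-.1874))
hsv=cv2.cvtColor(t,cv2.COLOR_BGR2HSV)
F=3.3;T=cv2.resize(t[110:200,230:470],None,fx=F,fy=F,interpolation=cv2.INTER_CUBIC)
for m,p in P.items():
    z=.013+DIM[m][1];u,v=proj(ct,[[*p,z]])[0].round().astype(int)
    w=hsv[v-10:v+11,u-10:u+11];k=(w[:,:,1]>140)&(w[:,:,2]>90)&(w[:,:,0]>12)&(w[:,:,0]<35)
    a=np.argwhere(k).mean(0)+[v-10,u-10];print(m,k.sum(),a.round(1),(ray(ct,a[::-1],z+.004)[:2]-p).round(4))
    th=np.linspace(0,6.283,50);r=DIM[m][0]/2
    C=(proj(ct,np.c_[p[0]+r*np.cos(th),p[1]+r*np.sin(th),0*th+z])+.5-[230,110])*F
    cv2.polylines(T,[C.round().astype(np.int32)],True,(0,0,255),1)
S=cv2.resize(s[160:345,315:535],None,fx=1.6,fy=1.6,interpolation=cv2.INTER_CUBIC)
im=np.zeros((T.shape[0]+S.shape[0],800,3),np.uint8);im[:T.shape[0],:T.shape[1]]=T;im[T.shape[0]:,:S.shape[1]]=S
cv2.imwrite("pics/c11.png",im[:600]);print(im.shape)
```

```text
tall 59 [147.6 283.8] [-0.0009 -0.0009]
medium 59 [146.1 329. ] [-0.0013  0.0006]
short 54 [144.5 373. ] [-0.0012  0.0009]
flat 47 [142.8 415.4] [-0.0009  0.001 ]
(593, 800, 3)
```

View pics/c11.png

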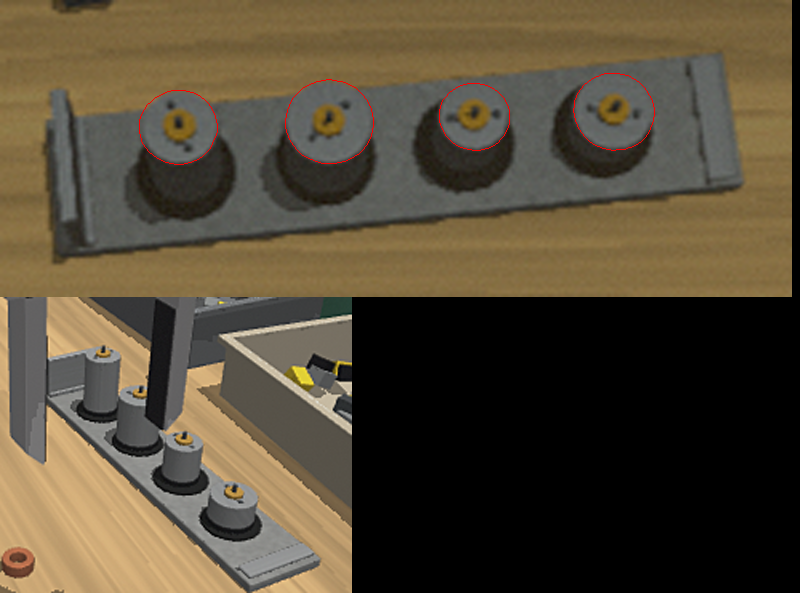

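All four stand upright and within about 1.5 mm of their pad centres (top faces at crop (178,125), (329,121), (474,117) and (614,111)). The order is right, with the tallest at the stop, so I'll hand it in.

```bash
python3 -c "
from station import ctrl
print(ctrl.hand_in())"
```

```text
the job is handed in; nothing more can be done
None
```

The job is handed in at about 27 s of the 99 s: all four motors stand upright on their pads in order of height from the stop (tall, medium, short, flat), each within about 1.5 mm of its pad centre by the top camera.

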